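Open the sample well of a turbidity meter

TASK

Open the turbidity meter's sample well: press down the blue release tab in front of the dark lid so that the lid springs up, then push the lid back with the fingertips until it is fully open against its stop, and leave it standing open with the tab let go. Nothing is to be picked up: the sample vial stays seated in the well, the meter stays where it is on the bench, and the vials, glassware, bottles and pen around it are left undisturbed.

Things in the scene. Friction and masses are not known exactly. Their poses are not given: they have to be found in the camera images.
- meter: Turbidity meter, cream housing, blue base, 260 mm deep (x), 210 mm wide (y), about 2.8 kg, loose on rubber feet (side pushes over about 12 N may slide it). Origin: centre of its underside. x points from the sloped display panel (-x, towards the robot) to the rear, y to its left, z up. Flat deck 100 mm high from x = -40 to +130 mm; before it the panel falls to 45 mm at x = -130.
- tab_top (a point): Centre of the top of the blue ribbed release tab: a pad 28 mm (meter's x) by 36 mm (y), 12 mm above the deck, at x = -16, z = 112 mm in the meter's frame, 38 mm in front of the lid's front face. Its front edge is 2.5 mm higher, its rear edge as much lower. It rocks down in a pocket about a pivot 28 mm behind this point; a steel hook at its rear, no higher than the pad, holds the lid.
- release_tab (a joint): Rocking angle of the tab: 0 at rest, grows as pressed, 0.36 rad at its stop (pad centre 10 mm down). It begins to move at 1.5 N at the pad centre; the hook lets the lid go at about 0.13 to 0.18 rad (4 to 5 mm down, 3 to 4 N); the stop is reached at about 6 N (more if pressed near its rear edge). It springs back when let go.
- well_lid (a joint): Opening angle of the lid: 0 shut and latched, 1.85 rad fully open at its stop (16 degrees back past upright). Let go by the hook, it is lifted by a spring pin within half a second or so to about 0.69 rad and stays there. From there the friction hinge keeps it about where it is left; pushing takes about 1 N at the front edge.
- lid_hinge (a point): Middle of the lid's hinge axis (along the meter's y), at x = +112, z = 100 mm in the meter's frame, level with the deck and the lid's underside. The front edge swings up and to the rear about it.
- lid_front_edge (a point): Middle of the lid's front lower edge, 90 mm from the hinge; moves with the lid. Dark grey lid, 90 mm (x) by 90 mm (y), 24 mm thick, shut flat on the deck with this edge at x = +22, z = 101 mm in the meter's frame. Underneath: solid front rim 26 mm deep, then a hollow 42 mm long for the vial cap. A 5 mm steel lip, 24 mm wide, juts from this edge.
- vial_loaded: Glass sample vial, 25 mm across, 60 mm tall, white cap, standing in the well under the lid. Origin: centre of its foot, at x = +66, z = +50 mm in the meter's frame; the cap stands 10 mm above the deck. It stays seated.
- vial_red: Glass vial with red cap, 25 mm across, 60 mm tall, standing on the bench beside the meter; origin at its foot. Leave alone.
- vial_green: Glass vial with green cap, 25 mm across, 60 mm tall, standing on the bench beside the meter; origin at its foot. Leave alone.
- wash_bottle: White wash bottle with red cap and bent nozzle, 68 mm across, 188 mm tall, origin at its foot. Leave alone.
- plastic_beaker: Translucent plastic beaker, 74 mm across, 105 mm tall, origin at its foot. Leave alone.
- glass_beaker: Glass beaker, 88 mm across, 95 mm tall, origin at its foot. Leave alone.
- amber_bottle: Amber glass jar with black cap, 64 mm across, 130 mm tall, origin at its foot. Leave alone.
- marker_pen: White and blue marker pen, 133 mm long, 13 mm thick, lying on the bench behind the meter, along its own x; origin on its underside. Leave alone.

How it is judged:
On the way, in this order (a step that is already met when the one before it is completed fails the run):
1. the release tab is pressed (past 0.08 rad) (value of joint release_tab above 0.08 rad).
2. the lid has sprung up (past 0.45 rad) (value of joint well_lid above 0.45 rad), for 0.2 s.
3. the lid is pushed fully open (past 1.72 rad) (value of joint well_lid above 1.72 rad), for 0.2 s.
At the end, for the whole second after the job is handed in: The lid stands still, open past 1.72 rad (its stop is at 1.85); the release tab is back up (below 0.04 rad); the loaded vial is seated upright in the well (lifted less than 6 mm); the meter stands level within 25 mm of where it was; every other loose thing is within 20 mm of where it stood (value of joint well_lid above 1.72 rad and velocity of joint well_lid between -0.05 and 0.05 rad/s and value of joint release_tab below 0.04 rad and z of vial_loaded in the frame of meter between 0.045 and 0.056 m and distance between vial_loaded and meter below 0.09 m and angle between vial_loaded's own z axis and vertical below 0.15 rad and distance of meter from where it was at the start of the episode below 0.025 m and angle between meter's own z axis and vertical below 0.03 rad and linear speed of meter below 0.01 m/s and distance of each of vial_red, vial_green, wash_bottle, plastic_beaker, glass_beaker, amber_bottle, marker_pen from where it was at the start of the episode below 0.02 m); the robot touches nothing.
It fails at once if the meter is shoved more than 25 mm, lifted or tipped up (distance of meter from where it was at the start of the episode above 0.025 m or height (world z) of meter above 0.008 m or angle between meter's own z axis and vertical above 0.08 rad).
It fails at once if the sample vial is lifted more than 10 mm out of its seat (z of vial_loaded in the frame of meter above 0.06 m).
It fails at once if another vial, a bottle, a beaker or the pen is lifted, tipped or moved more than 20 mm (distance of any of vial_red, vial_green, wash_bottle, plastic_beaker, glass_beaker, amber_bottle, marker_pen from where it was at the start of the episode above 0.02 m or angle between any of vial_red, vial_green, wash_bottle, plastic_beaker, glass_beaker, amber_bottle's own z axis and vertical above 0.35 rad).
It also fails if it takes over 42 s, if anything falls off the work surface, if the arm or the gripper's body presses on something with over 40 N, if the wrist force passes 120 N, or if a joint passes its speed limit or range.

ROBOT

A 7-joint arm with a two-finger parallel gripper is mounted at the origin on the work surface. World frame = base frame: x ahead of the robot, y to its left, z up, the work surface at z = 0. Lengths are in m, angles in rad, forces in N, time in s.
With the tool pointing down it reaches from about 0.4 to 0.875 m from the base axis. Payload 19.3 kg.
Tool frame: the origin (TCP) lies at the very end of the fingers, on their centre line; the grasp point (between the pads) lies bot.grasp_offset behind it (bot.grasp_offset is the distance from the TCP to the grasp point, in m); z points along the fingers, y is the direction in which the jaws open and shut (so a half turn about z gives the same grasp; the last joint's range is limited). The gripper opens to 85 mm and grips with 20 to 120 N. Pads are 22 mm wide; open, the fingers measure 114 mm over their backs; the gripper's body (76 mm by 85 mm) begins 54 mm behind the grasp point. The pads swing forward as they close: fully open they stand 13 mm farther back than shut.
Start: joints at [1.039, 0.521, -0.036, 1.599, 0.021, 1.021, -0.113], TCP at [0.278, -0.56, 0.231] pointing down, gripper open.
Joint ranges: [-2.91, 2.91], [-0.3, 2.13], [-1.5, 1.42], [0.17, 2.43], [-1.26, 4.41], [0.16, 1.93], [-2.52, 2.52]. Speed limits (rad/s): [1.89, 1.89, 2.39, 2.39, 3.01, 3.01, 3.01].

INTERFACE

Orientations are given as [roll, pitch, yaw] about the fixed x, y, z axes, in that order (R = Rz(yaw) Ry(pitch) Rx(roll)).
In Python, from workcell import bot gives the robot as it stands. The module is installed in compiled form; this text tells all that it offers.
- The arm moves only by the shell command python3 -m handwheel 'ROWS' [OPENING] [FORCE]. ROWS is JSON, a list of rows, each a list of 6 numbers: the shift along the tool's x, y, z as a fraction of full scale, then the turn, a rotation vector about the tool's x, y, z as a fraction of full scale. In form: [[x, y, z, rx, ry, rz], ...]. A call has 1 to 8 rows; each row shifts and turns the commanded pose from where the row before left it, along the tool's axes as they then stand; what a row does not reach is not made up. Full scale, the value 1, is 0.025 m for a shift and 360 degrees for a turn. A row lasts 1/8 s, in which the tool goes at most 62.5 mm and 10.7 degrees, less where a joint would pass 70% of its speed; a pose out of reach is approached as far as the arm can. A call with a number of a shift or a turn outside -1 to 1 is refused whole. A call with a gripper value outside its range is refused whole. OPENING is the closure, from -1 (fully open) to 1 (shut), set as the call begins (- or left out, the last holds). The fingers move at their own pace and stop on an object; FORCE is the grip in N (left out, the last holds). Time passes only in rows, so rows that do not move let the fingers close. It gives the time, the measured TCP pose, the force and the opening at its end, in the units of the state.
- bot.observe(): the state, without advancing time (a new reading comes with each control period).
- bot.grab_frame(name): name is "scene" or "top" or "wrist"; returns a dict with "pixels" (400x640x3 uint8, blue, green, red), "vertical_fov" (degrees; the focal length in pixels is half the picture's height over the tangent of half this angle, whatever the lens; pixels are square), "cx", "cy" (the principal point, pixels), "D" ([k1, k2, p1, p2, k3] as OpenCV has them; the pictures are not rectified), "R" (3x3) and "t" (3): a world point X has camera coordinates R X + t. Camera axes: x right, y down, z forward; pixel columns grow to the right and rows downward; lengths in m; the calibration is good to about 2 mm. A picture is of the moment at which its call begins. There is no depth.
- bot.job_done(): hands the job in, once; it reports no verdict.
Trained networks look in a picture, given as the dict that the camera call returned (one of the last four; its "shot" number tells which), for a name from the list of things; names that differ only in an ending like _2 or _b are one class to them, and where a whole thing is asked for, a point or a joint stands for the part that bears it (a point fixed in the world has none). Each returns a list of dicts, best first, with "score" (0 to 1); they miss things now and then, are a little off and sometimes report something else, mostly with a low value. They report only what shows in the picture. A call takes as long as a camera call.
- bot.trace(picture, thing): "region" (400x640 bool, what is visible of it) and "point" ([column, row] in pixels, amid what is visible of it).
The state is a dict: "clock": time; "qpos": joint angles; "qd": joint speeds; "joint_efforts": joint torques, N m; "position": TCP position; "tool_rot": TCP orientation; "force": force on the tool from outside, world axes, zero at the start; "moment": the same for the moment, N m; "grip_width": finger opening in m.
Only numpy, scipy, OpenCV 4.12 (cv2) and the standard library are available. Lean on these libraries where they do the work, as an engineer would, in place of code of your own. Each camera call takes 0.05 s, during which the arm holds its last target.

## Working session

There is one attempt and no reset: what is moved stays moved. The work goes in short steps, Python scripts to look and compute and a shell command to move; the robot and the scene stay as the last step left them, time stands still between calls to the robot, and variables do not carry over. Pictures are saved under pics/ and viewed, and the job is handed in when it is done.

```bash
mkdir -p pics; ls; cat > h.py <<'E'
import numpy as np,cv2
from workcell import bot
def K(f):
    h=f["pixels"].shape[0]; F=h/2/np.tan(np.radians(f["vertical_fov"])/2)
    return np.array([[F,0,f["cx"]],[0,F,f["cy"]],[0,0,1]])
def ray(f,p):
    n=cv2.undistortPoints(np.array([[p]],float),K(f),np.array(f["D"],float))[0,0]
    R=np.array(f["R"]);t=np.array(f["t"])
    return -R.T@t, R.T@np.array([n[0],n[1],1])
def onz(f,p,z):
    o,d=ray(f,p); return o+d*(z-o[2])/d[2]
def proj(f,X):
    r,_=cv2.Rodrigues(np.array(f["R"],float))
    return cv2.projectPoints(np.array(X,float).reshape(-1,3),r,np.array(f["t"],float),K(f),np.array(f["D"],float))[0].reshape(-1,2)
E
python3 - <<'E'
from h import *
s=bot.observe(); print({k:np.round(v,3) for k,v in s.items()},bot.grasp_offset)
for n in["scene","top"]:
    f=bot.grab_frame(n); cv2.imwrite(f"pics/{n}0.png",f["pixels"])
    o=-np.array(f["R"]).T@np.array(f["t"]);print(n,o)
    for th in["meter","tab_top","well_lid","lid_hinge","lid_front_edge"]:
        for r in bot.trace(f,th)[:2]:
            print(th,round(r["score"],2),r["point"],r["region"].sum(),onz(f,r["point"],.1).round(3))
E
```

```text
pics
{'clock': np.float64(0.0), 'qpos': array([ 1.039,  0.522, -0.036,  1.6  ,  0.021,  1.021, -0.113]), 'qd': array([ 0.001, -0.   ,  0.001, -0.001,  0.   , -0.001, -0.   ]), 'joint_efforts': array([ 0.0000e+00, -9.2711e+01,  1.9800e+00, -3.6993e+01,  1.8000e-02,
        8.0000e-03, -0.0000e+00]), 'position': array([ 0.278, -0.559,  0.231]), 'tool_rot': array([-3.14 ,  0.   ,  0.462]), 'force': array([ 0.45 , -0.605, -1.107]), 'moment': array([-0.025, -0.056, -0.009]), 'grip_width': np.float64(0.086)} 0.0187
scene [1.3693636  0.5540122  1.44727494]
meter 0.97 [301.6, 170.3] 4500 [ 0.53 -0.07  0.1 ]
tab_top 0.63 [303.5, 150.9] 82 [ 0.459 -0.111  0.1  ]
tab_top 0.6 [270.7, 141.4] 92 [ 0.484 -0.229  0.1  ]
well_lid 0.65 [295.8, 167.7] 754 [ 0.532 -0.092  0.1  ]
lid_hinge 0.57 [300.0, 172.3] 4612 [ 0.54 -0.07  0.1 ]
top [0.2991569  0.01300469 1.88313875]
meter 0.91 [367.0, 228.9] 4438 [ 0.478 -0.109  0.1  ]
tab_top 0.63 [362.6, 227.5] 101 [ 0.483 -0.093  0.1  ]
well_lid 0.65 [361.3, 205.5] 691 [ 0.562 -0.089  0.1  ]
lid_hinge 0.62 [363.2, 229.2] 4370 [ 0.477 -0.095  0.1  ]
lid_hinge 0.33 [203.8, 188.2] 363 [0.62  0.481 0.1  ]
lid_front_edge 0.6 [363.2, 209.5] 629 [ 0.547 -0.095  0.1  ]
```

View pics/scene0.png

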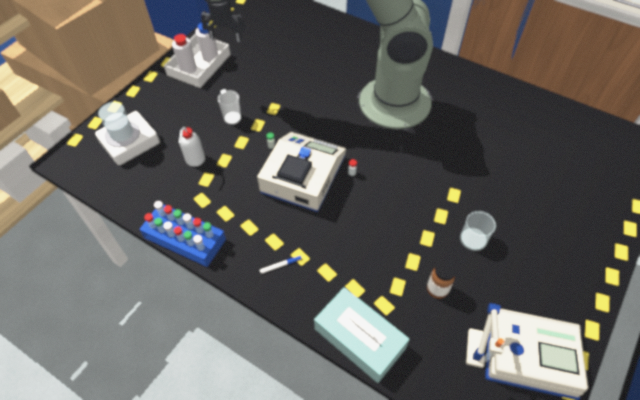

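View pics/top0.png

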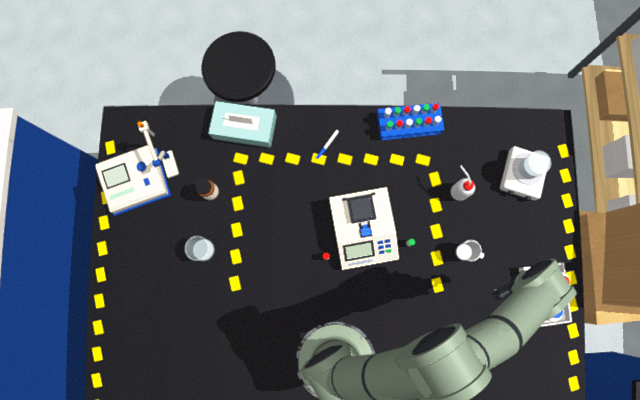

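```bash
cat > fit.py <<'E'
from h import *
from scipy.optimize import minimize
def W(p,P):
    c,s=np.cos(p[2]),np.sin(p[2]); P=np.array(P,float)
    return np.c_[p[0]+c*P[:,0]-s*P[:,1],p[1]+s*P[:,0]+c*P[:,1],P[:,2]]
body=[(x,y,z) for y in(-.105,.105) for x,z in((-.13,0),(-.13,.045),(-.04,.1),(.13,.1),(.13,0))]
lid=[(x,y,z) for y in(-.045,.045) for x in(.022,.112) for z in(.101,.124)]
def hull(f,p,P,S=4):
    q=proj(f,W(p,P)); m=np.zeros((400*S,640*S),np.uint8)
    cv2.fillConvexPoly(m,cv2.convexHull(((q+.5)*S).astype(np.int32)),1)
    return cv2.resize(m.astype(np.float32),(640,400),interpolation=cv2.INTER_AREA)
E
python3 - <<'E'
from fit import *
fr=[bot.grab_frame(n) for n in("scene","top")]
M=[]
for f in fr:
    M.append((f,body,bot.trace(f,"meter")[0]["region"].astype(float)))
    M.append((f,lid,bot.trace(f,"well_lid")[0]["region"].astype(float)))
def cost(p,ms): return sum(np.abs(hull(f,p,P)-m).sum()/m.sum() for f,P,m in ms)
for name,ms in(("both",M),("scene",M[:2]),("top",M[2:]),("bodies",M[::2])):
    r=min((minimize(cost,[.51,-.09,y],args=(ms,),method="Nelder-Mead",options=dict(initial_simplex=[[.51,-.09,y],[.53,-.09,y],[.51,-.07,y],[.51,-.09,y+.1]])) for y in(0,.12)),key=lambda r:r.fun)
    print(name,r.x.round(4),round(r.fun,3)); 
    if name=="both": p=r.x
print("tab",W(p,[(-.016,0,.112)]),"hinge",W(p,[(.112,0,.1)]))
for n,f in zip(("scene","top"),fr):
    im=f["pixels"].copy()
    im=cv2.resize(im,None,fx=4,fy=4,interpolation=cv2.INTER_CUBIC)
    pad=[(x,y,.112) for x,y in((-.03,-.018),(-.002,-.018),(-.002,.018),(-.03,.018))]
    lt=[(x,y,.124) for x,y in((.022,-.045),(.112,-.045),(.112,.045),(.022,.045))]
    dk=[(-.04,-.105,.1),(.13,-.105,.1),(.13,.105,.1),(-.04,.105,.1),(-.13,.105,.045),(-.13,-.105,.045)]
    for P in(pad,lt,dk): cv2.polylines(im,[((proj(f,W(p,P))+.5)*4).astype(np.int32)],True,(0,255,0),1)
    c=proj(f,W(p,[(0,0,.1)]))[0]*4; x,y=int(c[0]),int(c[1])
    cv2.imwrite(f"pics/fit_{n}.png",im[y-220:y+220,x-260:x+260])
E
```

```text
Traceback (most recent call last):
IndexError: list index out of range
```

```bash
cat > run.py <<'E'
from fit import *
fr=[bot.grab_frame(n) for n in("scene","top")]
M=[]
for f in fr:
    for th,P in(("meter",body),("well_lid",lid)):
        r=[a for a in bot.trace(f,th) if a["score"]>.4]
        print(th,len(r))
        if r: M.append((f,P,r[0]["region"].astype(float),th))
def cost(p,ms): return sum(np.abs(hull(f,p,P)-m).sum()/m.sum() for f,P,m,_ in ms)
for name,ms in(("both",M),("scene",[m for m in M if m[0] is fr[0]]),("top",[m for m in M if m[0] is fr[1]]),("bodies",[m for m in M if m[3]=="meter"])):
    r=min((minimize(cost,[.51,-.09,y],args=(ms,),method="Nelder-Mead",options=dict(initial_simplex=[[.51,-.09,y],[.53,-.09,y],[.51,-.07,y],[.51,-.09,y+.1]])) for y in(0,.12)),key=lambda r:r.fun)
    print(name,r.x.round(4),round(r.fun,3)); 
    if name=="both": p=r.x
print("tab",W(p,[(-.016,0,.112)]),"hinge",W(p,[(.112,0,.1)]))
for n,f in zip(("scene","top"),fr):
    im=f["pixels"].copy()
    im=cv2.resize(im,None,fx=4,fy=4,interpolation=cv2.INTER_CUBIC)
    pad=[(x,y,.112) for x,y in((-.03,-.018),(-.002,-.018),(-.002,.018),(-.03,.018))]
    lt=[(x,y,.124) for x,y in((.022,-.045),(.112,-.045),(.112,.045),(.022,.045))]
    dk=[(-.04,-.105,.1),(.13,-.105,.1),(.13,.105,.1),(-.04,.105,.1),(-.13,.105,.045),(-.13,-.105,.045)]
    for P in(pad,lt,dk): cv2.polylines(im,[((proj(f,W(p,P))+.5)*4).astype(np.int32)],True,(0,255,0),1)
    c=proj(f,W(p,[(0,0,.1)]))[0]*4; x,y=int(c[0]),int(c[1])
    cv2.imwrite(f"pics/fit_{n}.png",im[y-220:y+220,x-260:x+260])
E
python3 run.py
```

```text
meter 1
well_lid 1
meter 2
well_lid 1
both [ 0.4843 -0.099   0.1945] 0.204
scene [ 0.4847 -0.0991  0.2002] 0.13
top [ 0.484  -0.0997  0.1926] 0.073
bodies [ 0.4827 -0.1     0.2013] 0.094
tab [[ 0.46855758 -0.10204706  0.112     ]] hinge [[ 0.59414371 -0.07730594  0.1       ]]
```

View pics/fit_scene.png

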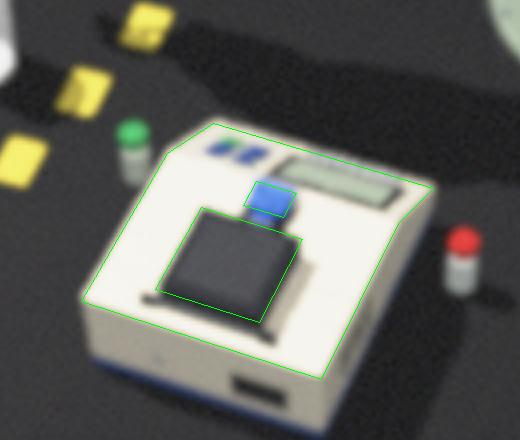

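View pics/fit_top.png

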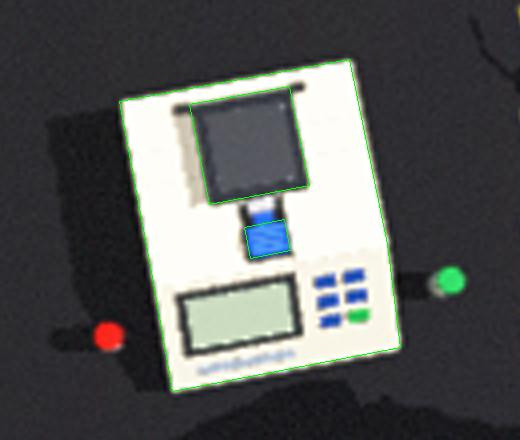

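```bash
python3 -m handwheel '[[0,0,0,0,0,0.0211],[0,0,0,0,0,0.0211],[0.66,-1,0,0,0,0],[0.66,-1,0,0,0,0],[0.66,-1,0,0,0,0],[0.66,-1,0,0,0,0],[0.66,-1,0,0,0,0],[0.66,-1,0,0,0,0]]' 1 20; python3 -m handwheel '[[0.66,-1,0,0,0,0],[0.66,-1,0,0,0,0],[0.66,-1,0,0,0,0],[0.66,-1,0,0,0,0],[0.66,-1,0,0,0,0],[0.66,-1,0,0,0,0],[0.66,-1,0,0,0,0],[0,0,0,0,0,0]]'
python3 -c "
from h import *
s=bot.observe();p=s['position'];print(p,s['tool_rot'],s['force'])
d=np.array([.4666,-.1024])-p[:2];c,q=np.cos(.197),np.sin(.197);print(d,(c*d[0]+q*d[1])/.025,(q*d[0]-c*d[1])/.025)"
```

```text
clock: 2.2
position: [0.3466, -0.3922, 0.2314]
tool_rot: [3.141, -0.0, 0.197]
force: [0.8, -0.0, -0.3]
grip_width: -0.0005
clock: 3.2
position: [0.4261, -0.1972, 0.2315]
tool_rot: [-3.141, -0.001, 0.2]
force: [-0.6, -0.2, -0.9]
grip_width: -0.0003
[ 0.42613484 -0.19715328  0.23145897] [-3.14134078e+00 -5.79522910e-04  1.99754006e-01] [-0.61342756 -0.17039752 -0.88301158]
[0.04046516 0.09475328] 2.3291353762283897 -3.400016229477759
```

```bash
python3 -m handwheel '[[0.58,-0.85,0,0,0,0],[0.58,-0.85,0,0,0,0],[0.58,-0.85,0,0,0,0],[0.58,-0.85,0.5,0,0,0],[0,0,1,0,0,0],[0,0,1,0,0,0],[0,0,1,0,0,0],[0,0,0.3,0,0,0]]'; python3 - <<'E'
from h import *
s=bot.observe();print(s['position'],s['force'])
for n in("scene","top","wrist"):
    f=bot.grab_frame(n);im=f["pixels"]
    if n!="wrist":
        x,y=proj(f,[.48,-.1,.12])[0].astype(int);im=cv2.resize(im[y-60:y+50,x-70:x+70],None,fx=5,fy=5,interpolation=cv2.INTER_CUBIC)
    cv2.imwrite(f"pics/{n}1.png",im)
E
```

```text
clock: 4.2
position: [0.4649, -0.1048, 0.1353]
tool_rot: [-3.141, 0.002, 0.196]
force: [1.4, 0.0, 0.3]
grip_width: -0.0002
[ 0.46490744 -0.10481546  0.1352886 ] [1.42909635 0.00231756 0.2516998 ]
```

View pics/scene1.png

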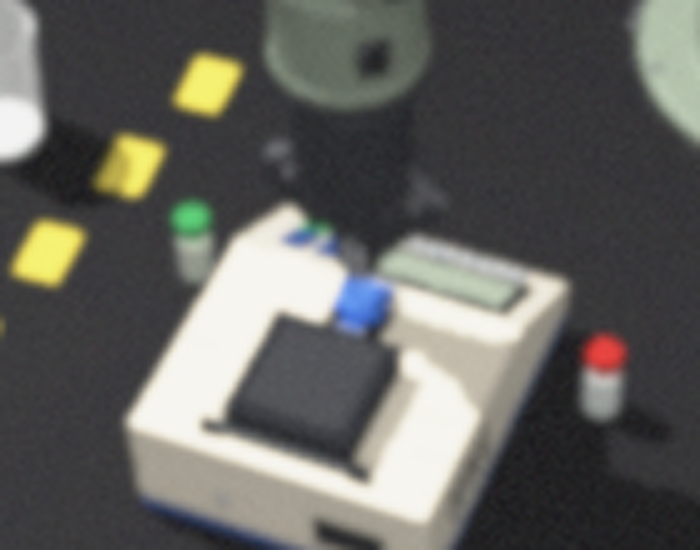

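View pics/wrist1.png

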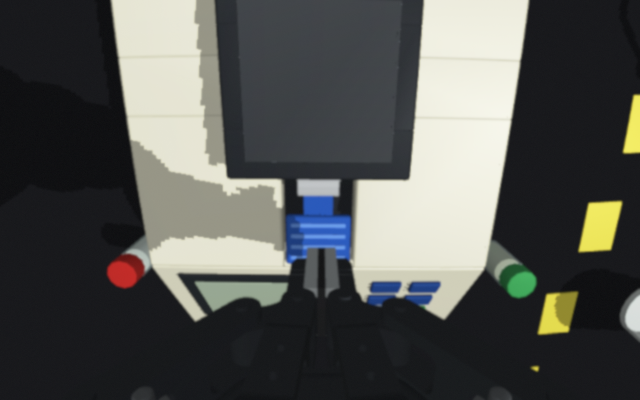

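```bash
python3 -m handwheel '[[0.1,-0.08,0.3,0,0,0],[0,0,0.3,0,0,0],[0,0,0.1,0,0,0],[0,0,0,0,0,0]]'; python3 -m handwheel '[[0,0,0.1,0,0,0],[0,0,0.1,0,0,0],[0,0,0,0,0,0]]';python3 -m handwheel '[[0,0,0.08,0,0,0],[0,0,0.08,0,0,0],[0,0,0,0,0,0]]'
```

```text
clock: 4.85
position: [0.4676, -0.1017, 0.1187]
tool_rot: [-3.141, 0.0, 0.197]
force: [-0.1, -0.1, -0.5]
grip_width: -0.0001
clock: 5.22
position: [0.4675, -0.1017, 0.1136]
tool_rot: [-3.141, 0.0, 0.197]
force: [-1.0, 0.2, -0.5]
grip_width: 0.0001
clock: 5.6
position: [0.4675, -0.1018, 0.1097]
tool_rot: [-3.142, 0.0, 0.196]
force: [-1.2, 0.1, 2.6]
grip_width: 0.0002
```

```bash
python3 -m handwheel '[[0,0,0.1,0,0,0],[0,0,0.1,0,0,0],[0,0,0,0,0,0],[0,0,0,0,0,0],[0,0,0,0,0,0],[0,0,0,0,0,0]]'; python3 - <<'E'
from h import *
s=bot.observe();print(s['position'],s['force'])
for n in("scene","wrist"):
    f=bot.grab_frame(n);im=f["pixels"]
    if n!="wrist":
        x,y=proj(f,[.48,-.1,.12])[0].astype(int);im=cv2.resize(im[y-60:y+50,x-70:x+70],None,fx=5,fy=5,interpolation=cv2.INTER_CUBIC)
    cv2.imwrite(f"pics/{n}2.png",im)
E
```

```text
clock: 6.35
position: [0.4663, -0.1021, 0.1048]
tool_rot: [-3.141, 0.003, 0.196]
force: [-11.5, -2.3, 16.9]
grip_width: -0.0002
[ 0.46628497 -0.10209246  0.10478098] [-11.4990794   -2.32620619  16.93684018]
```

View pics/scene2.png

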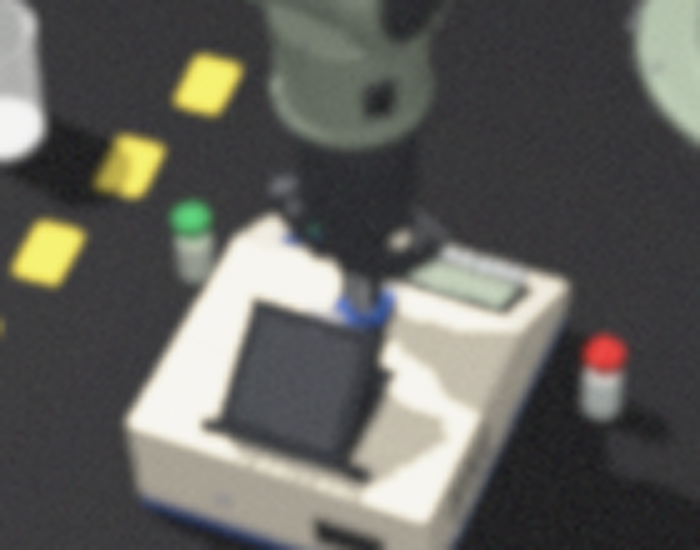

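View pics/wrist2.png

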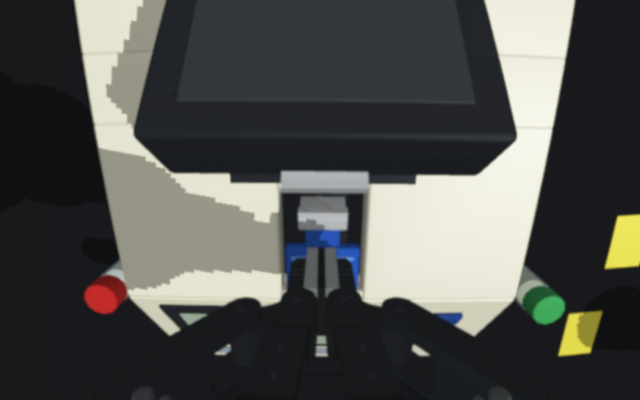

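```bash
python3 -m handwheel '[[0,0,-0.3,0,0,0],[0,0,-0.5,0,0,0],[0,0,-0.6,0,0,0],[0,0,0,0,0,0],[0,0,0,0,0,0]]'; python3 - <<'E'
from h import *
s=bot.observe();p=s['position'];print(s['position'],s['force'])
d=p[:2]-[.4843,-.099];c,q=np.cos(.196),np.sin(.196);print("meter frame",c*d[0]+q*d[1],-q*d[0]+c*d[1])
for n in("scene","wrist"):
    f=bot.grab_frame(n);im=f["pixels"]
    if n!="wrist":
        x,y=proj(f,[.48,-.1,.12])[0].astype(int);im=cv2.resize(im[y-60:y+50,x-70:x+70],None,fx=5,fy=5,interpolation=cv2.INTER_CUBIC)
    cv2.imwrite(f"pics/{n}3.png",im)
E
```

```text
clock: 7.08
position: [0.4677, -0.1018, 0.1399]
tool_rot: [3.142, -0.0, 0.197]
force: [0.2, 0.3, 0.2]
grip_width: -0.0002
[ 0.46765428 -0.10176676  0.13985503] [0.18423928 0.34959062 0.21325754]
meter frame -0.016865831060006935 0.000527924347402457
```

View pics/wrist3.png

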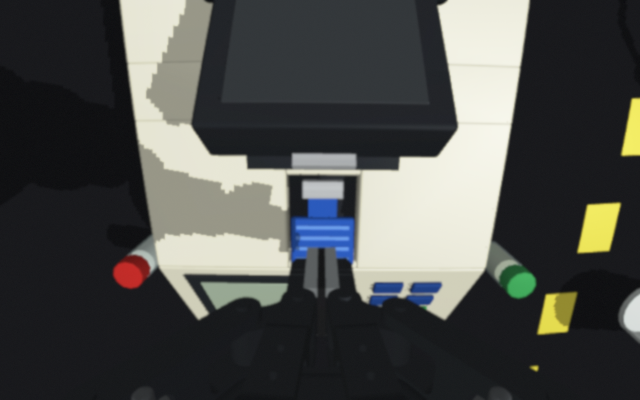

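View pics/scene3.png

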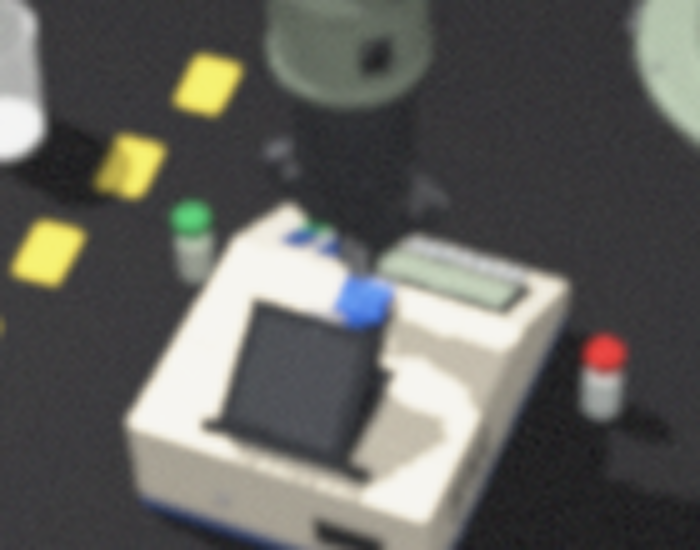

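```bash
python3 -m handwheel '[[0.6,0,0,0,0,0],[0.6,0,0,0,0,0],[0.4,0,0,0,0,0],[0.4,0,0,0,0,0],[0.4,0,-0.1,0,0,0],[0.4,0,-0.14,0,0,0],[0,0,0,0,0,0]]'; python3 -m handwheel '[[0.4,0,-0.14,0,0,0],[0.4,0,-0.14,0,0,0],[0.4,0,-0.14,0,0,0],[0,0,0,0,0,0]]'; python3 - <<'E'
from h import *
s=bot.observe();p=s['position'];print(s['position'],s['force'])
d=p[:2]-[.4843,-.099];c,q=np.cos(.196),np.sin(.196);print("meter frame",c*d[0]+q*d[1],-q*d[0]+c*d[1])
for n in("scene","wrist"):
    f=bot.grab_frame(n);im=f["pixels"]
    if n!="wrist":
        x,y=proj(f,[.48,-.1,.12])[0].astype(int);im=cv2.resize(im[y-60:y+50,x-70:x+70],None,fx=5,fy=5,interpolation=cv2.INTER_CUBIC)
    cv2.imwrite(f"pics/{n}4.png",im)
E
```

```text
clock: 8.05
position: [0.5373, -0.0877, 0.146]
tool_rot: [3.142, -0.001, 0.197]
force: [1.0, 0.2, -0.5]
grip_width: -0.0
clock: 8.55
position: [0.5665, -0.0819, 0.1564]
tool_rot: [-3.141, -0.001, 0.197]
force: [-0.9, -0.6, -0.7]
grip_width: -0.0002
[ 0.56645364 -0.08191183  0.15636983] [-0.90058472 -0.56386162 -0.67977632]
meter frame 0.08390855852747861 0.0007617704798930508
```

View pics/wrist4.png

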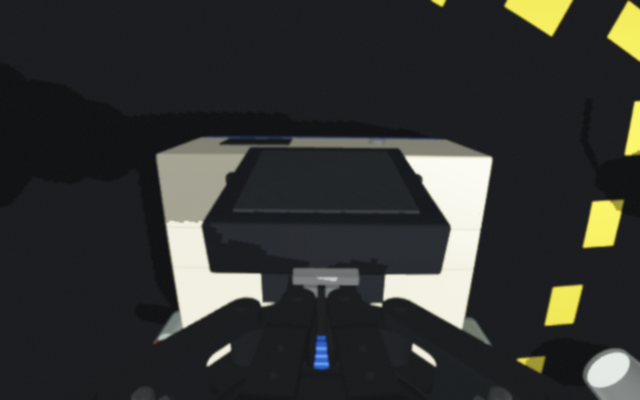

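View pics/scene4.png

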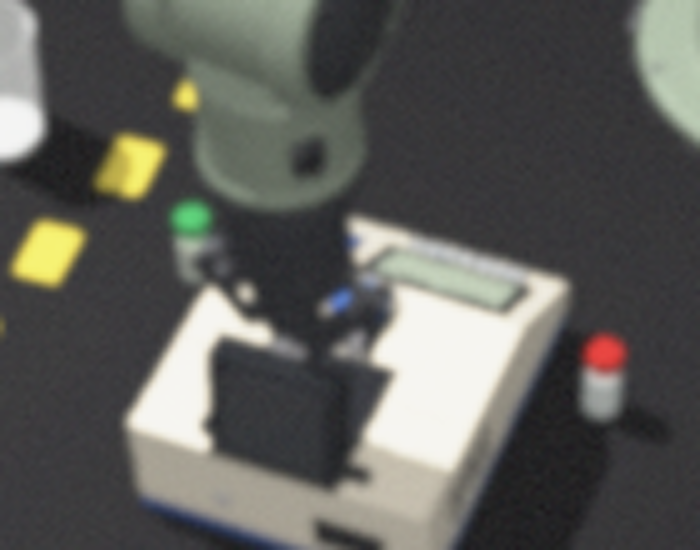

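```bash
python3 -m handwheel '[[0.4,0,-0.14,0,0,0],[0.4,0,-0.14,0,0,0],[0.3,0,-0.14,0,0,0],[0,0,0,0,0,0]]'; python3 -m handwheel '[[0.1,0,0,0,0,0],[0.1,0,0,0,0,0],[0,0,0,0,0,0]]';python3 -m handwheel '[[0.1,0,0,0,0,0],[0,0,0,0,0,0]]'; python3 - <<'E'
from h import *
s=bot.observe();p=s['position'];print(s['position'],s['force'])
d=p[:2]-[.4843,-.099];c,q=np.cos(.196),np.sin(.196);print("meter frame",c*d[0]+q*d[1],-q*d[0]+c*d[1])
for n in("scene","wrist"):
    f=bot.grab_frame(n);im=f["pixels"]
    if n!="wrist":
        x,y=proj(f,[.48,-.1,.12])[0].astype(int);im=cv2.resize(im[y-60:y+50,x-70:x+70],None,fx=5,fy=5,interpolation=cv2.INTER_CUBIC)
    cv2.imwrite(f"pics/{n}5.png",im)
E
```

```text
clock: 9.15
position: [0.5934, -0.0766, 0.167]
tool_rot: [3.142, -0.001, 0.197]
force: [-0.1, 0.4, 0.6]
grip_width: -0.0
clock: 9.52
position: [0.5977, -0.0758, 0.1667]
tool_rot: [-3.142, 0.0, 0.197]
force: [-0.1, 0.5, -1.0]
grip_width: -0.0001
clock: 9.78
position: [0.6002, -0.0753, 0.1668]
tool_rot: [-3.142, -0.0, 0.197]
force: [-0.0, -0.7, 0.8]
grip_width: 0.0001
[ 0.60021437 -0.07533379  0.16679753] [-0.01130921 -0.69604702  0.7907615 ]
meter frame 0.11830394523723596 0.0006390547418188529
```

View pics/wrist5.png

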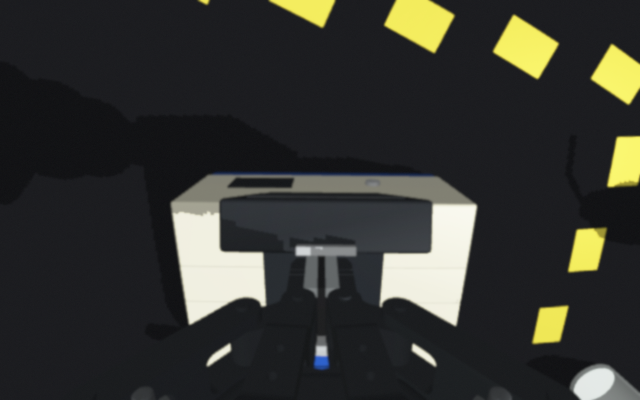

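View pics/scene5.png

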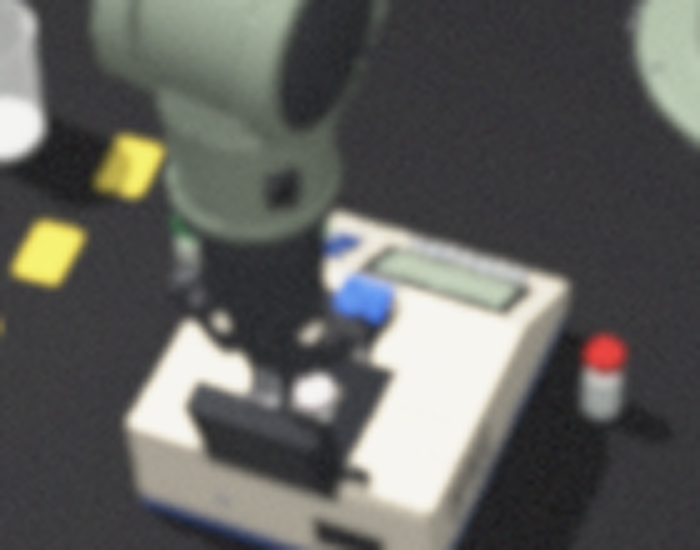

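```bash
python3 -m handwheel '[[0.1,0,0,0,0,0],[0,0,0,0,0,0]]';python3 -m handwheel '[[0.1,0,0,0,0,0],[0,0,0,0,0,0]]'; python3 -m handwheel '[[0.08,0,0,0,0,0],[0,0,0,0,0,0]]'
```

```text
clock: 10.12
position: [0.6018, -0.0752, 0.1666]
tool_rot: [-3.142, 0.002, 0.196]
force: [-6.5, -0.3, 4.2]
grip_width: -0.0
clock: 10.38
position: [0.6029, -0.075, 0.1664]
tool_rot: [-3.141, 0.005, 0.196]
force: [-14.7, -1.4, 8.8]
grip_width: -0.0
clock: 10.62
position: [0.6045, -0.0747, 0.1661]
tool_rot: [-3.141, 0.006, 0.196]
force: [-16.3, -2.7, 6.8]
grip_width: -0.0002
```

```bash
python3 -m handwheel '[[-0.3,0,0,0,0,0],[-0.6,0,0,0,0,0],[-0.8,0,0,0,0,0],[-1,0,-0.5,0,0,0],[-1,0,-1,0,0,0],[-1,0,-1,0,0,0],[-1,0,-1,0,0,0],[-0.5,0,0,0,0,0]]'; python3 -m handwheel '[[0,1,0,0,0,0],[0,1,0,0,0,0],[0,1,0,0,0,0],[0,1,0,0,0,0],[0,1,0,0,0,0],[0,1,0,0,0,0],[0,1,0,0,0,0],[0,0,0,0,0,0]]'; python3 run.py; python3 - <<'E'
from h import *
s=bot.observe();print(s['position'],s['force'],s['clock'])
for n in("scene","top"):
    f=bot.grab_frame(n);im=f["pixels"];cv2.imwrite(f"pics/{n}6.png",im)
    x,y=proj(f,[.5,-.1,.12])[0].astype(int);im=cv2.resize(im[y-60:y+50,x-70:x+70],None,fx=5,fy=5,interpolation=cv2.INTER_CUBIC)
    cv2.imwrite(f"pics/{n}6z.png",im)
E
```

```text
clock: 11.62
position: [0.4549, -0.1047, 0.2559]
tool_rot: [3.14, -0.003, 0.196]
force: [1.0, -0.2, -0.1]
grip_width: 0.0001
clock: 12.62
position: [0.489, -0.2773, 0.2533]
tool_rot: [-3.141, 0.001, 0.195]
force: [-0.1, 0.3, -0.4]
grip_width: 0.0002
meter 2
well_lid 1
meter 1
well_lid 1
both [ 0.54   -0.0896  0.1698] 2.42
scene [ 0.5095 -0.0993  0.1762] 1.206
top [ 0.5413 -0.0874  0.1519] 0.911
bodies [ 0.4816 -0.1003  0.1952] 0.154
tab [[ 0.52421911 -0.09232351  0.112     ]] hinge [[ 0.65037799 -0.07069162  0.1       ]]
[ 0.48921111 -0.27522049  0.25427336] [ 0.22727418 -0.02665548  0.6123449 ] 12.925
```

View pics/scene6z.png

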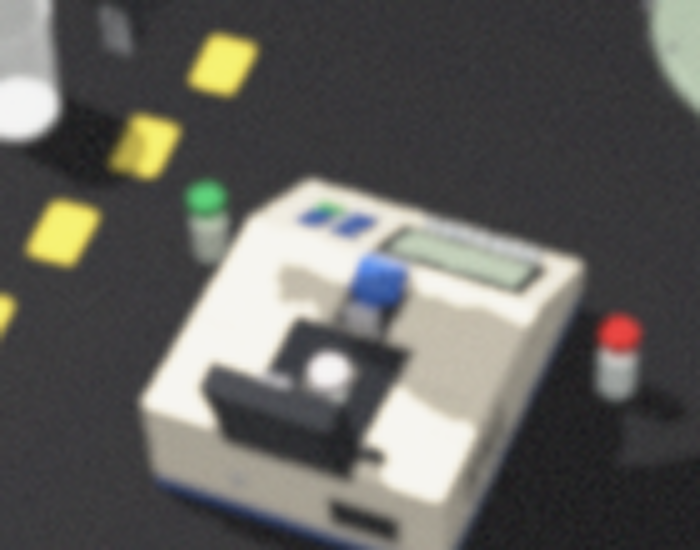

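View pics/top6z.png

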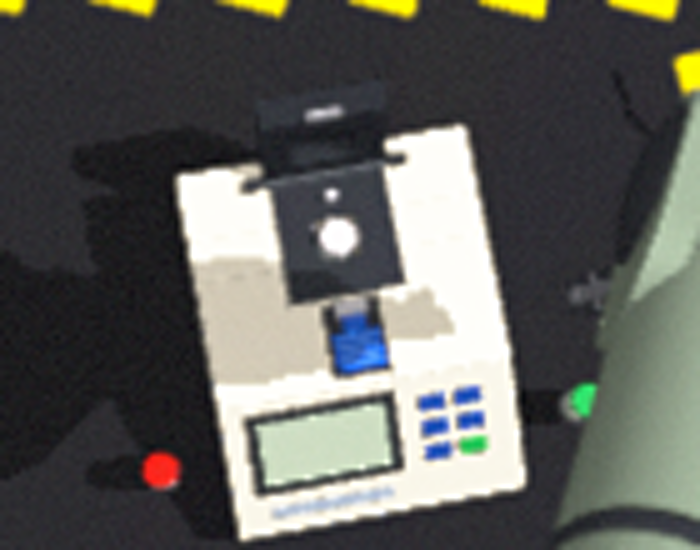

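View pics/top6.png

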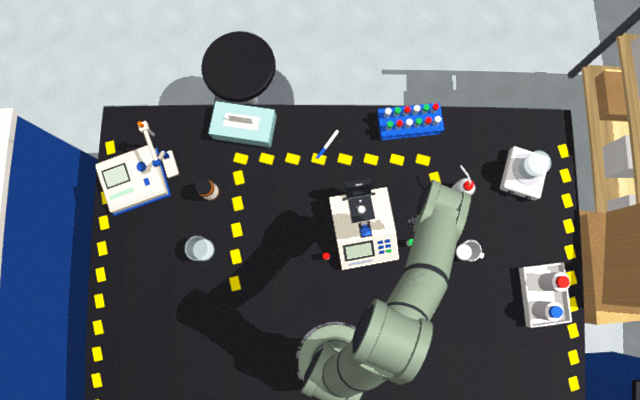

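```bash
python3 - <<'E'
from fit import *
p=[.4845,-.099,.196]
ms=[]
for n in("scene","top"):
    f=bot.grab_frame(n);r=bot.trace(f,"well_lid")[0]["region"].astype(float);ms.append((f,r))
for a in np.arange(1.4,2.0,.05):
    L=[(.112-r*np.cos(a)+t*np.sin(a),y,.1+r*np.sin(a)+t*np.cos(a)) for r in(0.0,.09) for t in(0.,.024) for y in(-.045,.045)]
    print(round(a,2),[round(np.abs(hull(f,p,L)-m).sum()/m.sum(),3) for f,m in ms])
E
```

```text
1.4 [np.float64(0.938), np.float64(0.646)]
1.45 [np.float64(0.847), np.float64(0.6)]
1.5 [np.float64(0.759), np.float64(0.526)]
1.55 [np.float64(0.676), np.float64(0.451)]
1.6 [np.float64(0.582), np.float64(0.382)]
1.65 [np.float64(0.501), np.float64(0.314)]
1.7 [np.float64(0.41), np.float64(0.239)]
1.75 [np.float64(0.316), np.float64(0.177)]
1.8 [np.float64(0.232), np.float64(0.111)]
1.85 [np.float64(0.164), np.float64(0.081)]
1.9 [np.float64(0.24), np.float64(0.117)]
1.95 [np.float64(0.337), np.float64(0.173)]
2.0 [np.float64(0.462), np.float64(0.222)]
```

The lid fit is best at 1.85 rad in both views, which puts it at its stop. The robot is clear of everything and at rest, so I am handing in.

```bash
python3 -c "
from workcell import bot
print(bot.job_done())"
```

```text
the job is handed in; nothing more can be done
None
```

The sample well is open: I pressed the blue tab, the lid sprang up, and I pushed it back to its stop with the closed fingertips. I then backed the arm off and handed the job in at about 13 s of robot time.

What the last checks showed:
- **Lid:** fitting a lid model to the scene and top pictures gave about 1.85 rad in both, which is its stop.
- **Tab:** it looked back up in both pictures. I judged this by eye and did not measure its angle.
- **Loaded vial:** its white cap sits in the well as expected, also by eye.
- **Meter:** an outline fit moved only about 1 mm from where it started.
- **Other items:** in the top picture the vials, glassware, bottles and pen looked unmoved. The arm partly hid the green vial and the wash bottle there. I did not measure their positions.
- **Robot:** it was clear of everything, with wrist force near zero.

Two results were off:
- **Push forces:** they ran higher than planned for a moment. The tab was pressed to its stop at about 17 N down and 12 N sideways. The lid was pushed against its stop at about 16 N, which is above the meter's 12 N sliding figure.
- **Pose fit:** rerunning the combined fit after opening gave a wrong pose, because its lid model assumes a shut lid. I used the body-only fit for the meter.

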